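Put the set of specimen risers back on the storage rail in order of size

TASK

Put the four brass specimen risers back on the storage rail, one upright on each round pad and centred on it, in order of size: the smallest on the pad next to the tall end plate, growing pad by pad to the largest at the other end. The end plate may be at either end of the rail, so look first.

Things in the scene. Friction and masses are not known exactly. Their poses are not given: they have to be found in the camera images.
- riser_1: the smallest of four loose turned-brass risers: a plain upright cylinder, 22 mm in diameter and 22 mm tall, about 60 g (varies by up to a third), with a fine groove just below its top edge. Stands on the desk at the start. Origin: centre of its underside; z up along its axis.
- riser_2: the second smallest of four loose turned-brass risers: a plain upright cylinder, 28 mm in diameter and 34 mm tall, about 130 g (varies by up to a third), with a fine groove just below its top edge. Stands on the desk at the start. Origin: centre of its underside; z up along its axis.
- riser_3: the second largest of four loose turned-brass risers: a plain upright cylinder, 35 mm in diameter and 47 mm tall, about 230 g (varies by up to a third), with a fine groove just below its top edge. Stands on the desk at the start. Origin: centre of its underside; z up along its axis.
- riser_4: the largest of four loose turned-brass risers: a plain upright cylinder, 42 mm in diameter and 60 mm tall, about 380 g (varies by up to a third), with a fine groove just below its top edge. Stands on the desk at the start. Origin: centre of its underside; z up along its axis.
- rail: the fixed storage rail: a flat grey bar, 334 mm long, 60 mm wide, 8 mm thick, lying on the desk. Origin: centre of its underside; its y axis runs along its length, x across it. It carries four pads in a row, 70 mm apart, centred on its length, a tall end plate at one end and only a low strip (12 mm wide, 4 mm high) at the other.
- pad_a: one of four equal round dark rubber pads fixed on the rail, 46 mm in diameter, 3 mm thick, so its top is 11 mm above the desk; centre at +105 mm along the rail's y axis (next to the rail's +y end). Origin: centre of the pad's underside, on the top of the rail (8 mm above the desk).
- pad_b: one of four equal round dark rubber pads fixed on the rail, 46 mm in diameter, 3 mm thick, so its top is 11 mm above the desk; centre at +35 mm along the rail's y axis (second from the rail's +y end). Origin: centre of the pad's underside, on the top of the rail (8 mm above the desk).
- pad_c: one of four equal round dark rubber pads fixed on the rail, 46 mm in diameter, 3 mm thick, so its top is 11 mm above the desk; centre at -35 mm along the rail's y axis (third from the rail's +y end). Origin: centre of the pad's underside, on the top of the rail (8 mm above the desk).
- pad_d: one of four equal round dark rubber pads fixed on the rail, 46 mm in diameter, 3 mm thick, so its top is 11 mm above the desk; centre at -105 mm along the rail's y axis (next to the rail's -y end). Origin: centre of the pad's underside, on the top of the rail (8 mm above the desk).
- end_plate: the tall end plate: an upright bare steel plate fixed on the rail across one end, 52 mm wide across the rail, 12 mm thick, rising 36 mm above the rail (44 mm above the desk). Its middle is 157 mm from the rail's middle, 52 mm from the nearest pad's centre. Its top edge shows two small dark screw heads; the low strip at the other end is plain. It can stand at either end of the rail. Origin: centre of its underside.
Things that resemble listed ones, but are neither listed nor needed, are in the scene too. Leave any orange look-alike of the riser_4 alone.

How it is judged:
By the outcome, as a careful person would: the job done as asked, in the order asked, and still so for the second after the job is handed in, with the robot touching nothing.
It also fails if it takes over 90 s, if anything falls off the work surface, if the arm or the gripper's body presses on something with over 40 N, if the wrist force passes 120 N, or if a joint passes its speed limit or range.

ROBOT

A 7-joint arm with a two-finger parallel gripper is mounted at the origin on a cart in front of the work surface, level with it; the furniture and walls round the work are solid. World frame = base frame: x ahead of the robot, y to its left, z up, the work surface at z = 0. Lengths are in mm, angles in rad, forces in N, time in s.
With the tool pointing down it reaches from about 400 to 900 mm from the base axis. Payload 5.5 kg.
Tool frame: the origin (TCP) lies at the very end of the fingers, on their centre line; the grasp point (between the pads) lies 19 mm behind it; z points along the fingers, y is the line along which they close (so a half turn about z gives the same grasp; the last joint's range is limited). The gripper opens to 92 mm and grips with 3 to 60 N. Pads are 19 mm wide; open, the fingers measure 130 mm over their backs; the gripper's body (75 mm by 190 mm) begins 47 mm behind the grasp point.
Start: joints at [1.394, 0.501, -0.427, 1.55, 0.221, 1.138, -0.21], TCP at [276.775, -588.129, 226.729] pointing down, gripper open.
Joint ranges: [-2.88, 2.88], [-0.31, 2.03], [-1.54, 1.56], [0.2, 2.42], [-1.41, 4.55], [0.19, 2.02], [-2.57, 2.57]. Speed limits (rad/s): [2.57, 2.57, 3.14, 3.14, 3.14, 3.14, 3.14].

INTERFACE

Orientations are given as a unit quaternion [x, y, z, w].
In Python, from workcell import manip, optics, workorder gives the robot as it stands.
- The arm moves only by the tool apply_moves, never from a script. Its argument "steps" is a list of rows, each a list of 3 entries, a list of its own where there are three numbers: the finger opening in mm, from 0 to 91.8, then the shift along the tool's x, y, z each as a share of 0.15 m, from -1 to 1, then the turn about the tool's z as a share of 90 degrees, from -1 to 1. A call has 1 to 5 rows; each row is the pose to reach, as a shift and turn from the pose commanded when the call began, along the tool's axes at that moment; what a row does not reach only later rows make up. A row lasts 1/12 s, in which the tool goes at most 41.7 mm and 7.16 degrees, less where a joint would pass 70% of its speed; a pose out of reach is approached as far as the arm can. A call with a number of a shift or a turn outside -1 to 1 is refused whole. A call with a gripper value outside its range is refused whole. The fingers move at their own pace and stop on an object; "squeeze" is the grip in N (left out, the last holds). Time passes only in rows, so rows that repeat a pose let the fingers close. It gives the time, the measured TCP pose, the force, the opening and the grip force at its end, in the units of the state.
- manip.get_obs(): the state, without advancing time (a new reading comes with each control period).
- optics.camera(name): name is "side" or "top" or "wrist"; returns (picture, depth): 480x640x3 uint8, red, green, blue; 480x640 float32, mm along the optical axis (not along the pixel's ray), 0 where there is no reading.
- optics.camera_info(name): a dict with "intrinsics" (3x3 intrinsics, pixels), "view" (4x4, takes a point from world to camera coordinates). Camera axes: x right, y up, looking along -z (the intrinsics and any distortion apply to the point x, -y, -z); pixel columns grow to the right and rows downward; lengths in mm; the calibration is good to about 2 mm. A picture is of the moment at which its call begins: read the wrist's pose just before it. camera_info takes no time and is no camera call; for the wrist camera it gives the pose at the moment of the call.
- workorder.job_done(): hands the job in; it is judged then, once.
The state is a dict: "time": time; "q": joint angles; "joint_vel": joint speeds; "joint_efforts": joint torques, N m; "ee_pos": TCP position; "orientation": TCP orientation; "force": force on the tool from outside, world axes, zero at the start; "ft_torque": the same for the moment, N m; "grip_width": opening from 0.0 (shut) to 1.0 (fully open); "gripper_force": force on a finger pad.
Only numpy, scipy, OpenCV 4.12 (cv2) and the standard library are available. Lean on these libraries where they do the work, as an engineer would, in place of code of your own. Each camera call takes 0.05 s, during which the arm holds its last target. There are 200 camera calls.

## Working session

There is one attempt and no reset: what is moved stays moved. The work goes in short steps, Python scripts to look and compute and a tool call to move; the robot and the scene stay as the last step left them, time stands still between calls to the robot, and variables do not carry over. Pictures are saved under pics/ and viewed, at most 14 in all, crops included, and the job is handed in when it is done.

Besides the shell and the picture viewer there is one more tool, called after "Request:" as name(argument=value, ...), one argument or row to a line, values as JSON. apply_moves: Moves the arm, as the interface text tells. Shift numbers are shares of 0.15 m and turn numbers shares of 90 degrees, none past 1 either way. Its arguments: {"type":"object","properties":{"steps":{"type":"array"},"squeeze":{"type":"number"}},"required":["steps"]}

```bash
mkdir -p pics; ls
python3 - <<'E'
from workcell import manip, optics
import cv2,numpy as np
o=manip.get_obs();print(o)
for n in("top","side"):
    p,d=optics.camera(n);i=optics.camera_info(n)
    cv2.imwrite(f"pics/{n}0.png",p[:,:,::-1]);np.savez(f"{n}0.npz",p=p,d=d,K=i["intrinsics"],V=i["view"]);print(i)
E
```

```text
pics
{'time': 0.0, 'q': array([ 1.39418143,  0.50184233, -0.42676301,  1.55143229,  0.22080806,
        1.13832392, -0.21026837]), 'joint_vel': array([ 2.46868721e-04, -9.03104238e-04, -7.87977216e-04, -1.01579891e-03,
        9.01072200e-04,  1.96570150e-05,  1.94280335e-03]), 'joint_efforts': array([-6.33693367e-05, -5.66589439e+01, -5.81641763e+00, -2.79109848e+01,
       -6.86855195e-02,  3.07527976e-02,  1.71154425e-04]), 'ee_pos': array([ 276.39327306, -587.53449604,  225.68671325]), 'orientation': array([ 9.75910457e-01,  2.18169267e-01, -1.92456120e-04, -9.56032510e-04]), 'force': array([-0.60853122,  0.41642569, -0.4358008 ]), 'ft_torque': array([ 0.05848826,  0.0021925 , -0.02482646]), 'gripper_force': 0.0, 'grip_width': 0.9989237551425791}
{'intrinsics': array([[589.49378024,   0.        , 317.98363724],
       [  0.        , 589.49378024, 237.43891621],
       [  0.        ,   0.        ,   1.        ]]), 'view': array([[-9.56043162e-03, -9.99937210e-01,  5.84594093e-03,
        -9.42760212e+01],
       [ 9.97077258e-01, -9.08960274e-03,  7.58572395e-02,
        -5.32853304e+02],
       [-7.57993391e-02,  6.55408270e-03,  9.97101552e-01,
        -9.46580098e+02],
       [ 0.00000000e+00,  0.00000000e+00,  0.00000000e+00,
         1.00000000e+00]])}
{'intrinsics': array([[481.34203951,   0.        , 316.31800399],
       [  0.        , 481.34203951, 245.63195096],
       [  0.        ,   0.        ,   1.        ]]), 'view': array([[-9.90381779e-01, -1.38338027e-01, -2.55377564e-03,
         5.13677289e+02],
       [ 8.98626147e-02, -6.57154743e-01,  7.48379820e-01,
        -1.24999932e+02],
       [-1.05207613e-01,  7.40952248e-01,  6.63265500e-01,
        -7.42343798e+02],
       [ 0.00000000e+00,  0.00000000e+00,  0.00000000e+00,
         1.00000000e+00]])}
```

View pics/top0.png

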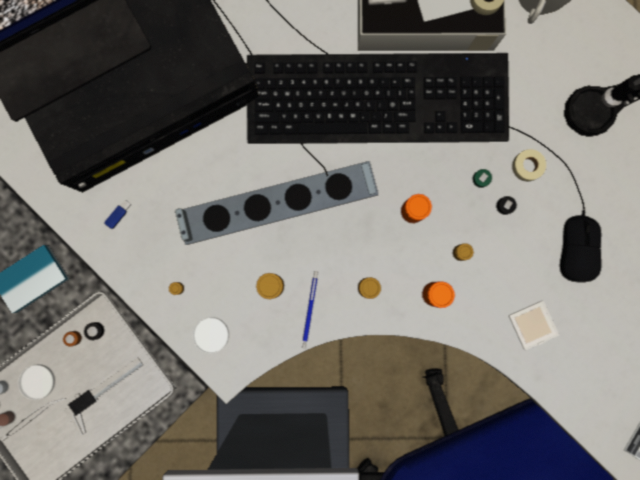

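View pics/side0.png

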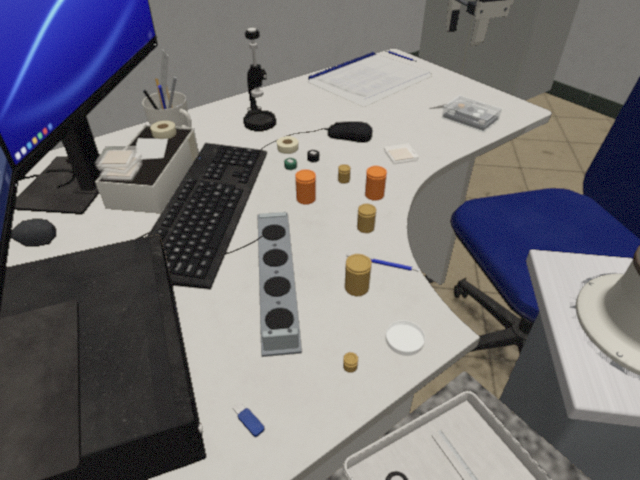

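The top view shows the brass risers at about (176,288), (270,286), (370,288) and (464,252), and the orange look-alikes at (417,207) and (440,294). The rail runs from (181,226) to (372,180). The side view agrees. Next I'll measure positions and zoom in on the rail ends.

```bash
cat > h.py <<'E'
import numpy as np,cv2
from workcell import manip,optics
def load(n):
    z=np.load(n);return z["p"],z["d"],z["K"],z["V"]
def ray(uv,K,V,z):
    "pixel -> world point on plane height z"
    uv=np.atleast_2d(uv).astype(float);R=V[:3,:3];c=-R.T@V[:3,3]
    d=np.c_[(uv[:,0]-K[0,2])/K[0,0],-(uv[:,1]-K[1,2])/K[1,1],-np.ones(len(uv))]@R
    return c+d*((z-c[2])/d[:,2])[:,None]
def cloud(d,K,V):
    v,u=np.mgrid[:480,:640];R=V[:3,:3];c=-R.T@V[:3,3]
    P=np.stack([(u-K[0,2])/K[0,0]*d,-(v-K[1,2])/K[1,1]*d,-d],-1)
    return P@R+c
E
python3 - <<'E'
from h import *
p,d,K,V=load("top0.npz");W=cloud(d,K,V);hsv=cv2.cvtColor(p,cv2.COLOR_RGB2HSV)
print("cam",-V[:3,:3].T@V[:3,3])
m=cv2.inRange(hsv,(5,110,60),(28,255,255))
n,l,s,c=cv2.connectedComponentsWithStats(m)
for i in range(1,n):
    if s[i,4]>60 and s[i,1]<330:
        k=l==i;z=W[k][:,2];t=np.percentile(z,80);kk=k&(abs(W[...,2]-t)<4);print(c[i].round(1),s[i],"hue",np.median(hsv[k][:,0]),"z",t.round(1),W[kk].mean(0).round(1))
for uv in((100,330),(320,260),(540,290)):print("desk",W[uv[1],uv[0]].round(1))
# pads
m=cv2.inRange(p,(0,0,0),(50,50,50));n,l,s,c=cv2.connectedComponentsWithStats(m)
for i in range(1,n):
    if 300<s[i,4]<1200 and 160<c[i][1]<240:print("pad",c[i].round(2),s[i],ray(c[i],K,V,11).round(1),W[l==i].mean(0).round(1))
a=cv2.resize(p[145:255,165:390],None,fx=3.5,fy=3.5,interpolation=2);cv2.imwrite("pics/rail.png",a[:,:,::-1])
for uv in((182,226),(372,180)):
    q=W[uv[1]-12:uv[1]+12,uv[0]-6:uv[0]+6,2];print(uv,np.percentile(q,[5,50,95]).round(1))
E
```

```text
cam [458.64444643 -92.90956216 984.80839734]
[109.1 168.4] [ 94 161  30  16  77] hue 27.0 z 56.3 [643.2 232.7  55.6]
[416.3 208. ] [402 194  30  29 659] hue 12.0 z 60.2 [ 576.7 -257.4   59.2]
[463.5 251.6] [455 244  18  16 240] hue 19.0 z 34.7 [ 506.1 -335.5   33.5]
[269.5 285.6] [257 273  27  26 537] hue 19.0 z 60.3 [454.1 -21.7  59.1]
[369.2 287.6] [359 278  22  20 356] hue 19.0 z 47.7 [ 449.6 -179.6   46.4]
[438.6 294.2] [423 281  32  27 677] hue 13.0 z 60.3 [ 437.7 -290.2   59.3]
[175.7 288.1] [169 283  14  12 136] hue 19.0 z 22.5 [451.4 134.   21.4]
desk [382.4 266.9 -13.1]
desk [ 495.8 -102.4   -4.3]
desk [ 442.2 -468.4    1. ]
pad [338.25 186.22] [326 174  26  26 527] [[ 618.  -133.9   11. ]] [ 617.2 -133.7   16.4]
pad [297.66 196.67] [285 184  26  26 533] [[601.1 -66.1  11. ]] [600.9 -66.2  12.5]
pad [256.9  207.26] [244 195  27  26 539] [[583.9   1.7  11. ]] [583.    1.1  17.9]
pad [216.23 217.66] [204 205  26  26 543] [[567.1  69.2  11. ]] [566.7  68.7  14.1]
(182, 226) [-1.6 41.9 46. ]
(372, 180) [-1.8  9.  13.5]
```

View pics/rail.png

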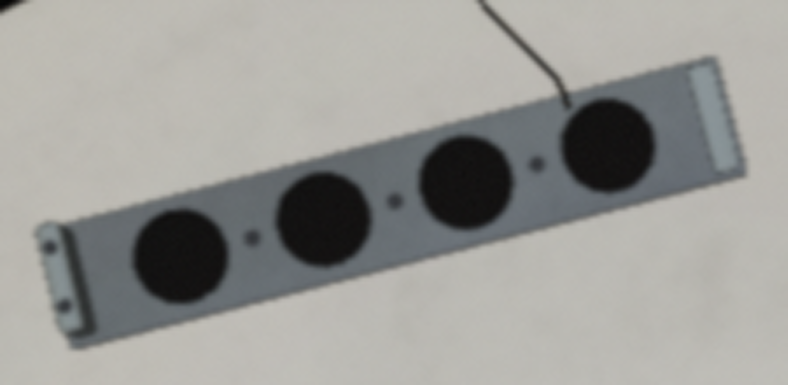

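The end plate with its two screw heads is at the left (+y) end, around (60,280) in the crop. So the order is riser_1 at (567,69), then (584,1.5), (601,-66), and riser_4 at (618,-134). Next I'll refine the riser centres and the rail angle, and write a move helper.

```bash
cat >> h.py <<'E'
from scipy.spatial.transform import Rotation as Rn
def go(target,q=None,pos=None,n=1):
    "shares of tool shift from current pose to world target"
    o=manip.get_obs();pos=o["ee_pos"] if pos is None else np.array(pos,float)
    R=Rn.from_quat(o["orientation"] if q is None else q).as_matrix()
    return ((np.array(target)-pos)@R/150).round(3)
E
python3 - <<'E'
from h import *
p,d,K,V=load("top0.npz")
for uv,h in(((175.7,288.1),22),((463.5,251.6),34),((369.2,287.6),47),((269.5,285.6),60)):print(ray(uv,K,V,h/2).round(1))
P=ray([(216.23,217.66),(256.9,207.26),(297.66,196.67),(338.25,186.22)],K,V,11)[:,:2]
v=P[0]-P[3];v/=np.linalg.norm(v);c=P.mean(0);print("rail",c,v,[ (c+v*s).round(1) for s in(105,35,-35,-105)])
print("across deg",np.degrees(np.arctan2(-v[0],v[1])))
print("side check")
ps,ds,Ks,Vs=load("side0.npz");hs=cv2.cvtColor(ps,cv2.COLOR_RGB2HSV)
m=cv2.inRange(hs,(15,110,50),(28,255,255));n,l,s,cc=cv2.connectedComponentsWithStats(m)
for i in range(1,n):
    if s[i,4]>80:print(cc[i].round(1),s[i,4],[ray(cc[i],Ks,Vs,h/2).round(1)[0,:2] for h in(22,34,47,60)])
m=cv2.inRange(ps,(0,0,0),(50,50,50));n,l,s,cc=cv2.connectedComponentsWithStats(m)
for i in range(1,n):
    if 200<s[i,4]<900 and 255<cc[i][0]<300 and 215<cc[i][1]<335:print("pad",cc[i].round(1),ray(cc[i],Ks,Vs,11).round(1))
x=Rn.from_quat(manip.get_obs()["orientation"]).as_matrix();print(x.round(3))
E
```

```text
[[451.3 135.3  11. ]]
[[ 506.7 -338.5   17. ]]
[[ 449.2 -181.7   23.5]]
[[454.  -20.2  30. ]]
rail [592.53438471 -32.27636005] [-0.2431436   0.96999031] [array([567. ,  69.6]), array([584. ,   1.7]), array([601. , -66.2]), array([ 618.1, -134.1])]
across deg 14.072152491500535
side check
[343.6 173.3] 169 [array([ 507.2, -347.6]), array([ 506.6, -338.4]), array([ 505.8, -328.4]), array([ 505.1, -318.4])]
[365.9 217.8] 409 [array([ 449.7, -198. ]), array([ 449.6, -190.3]), array([ 449.5, -182. ]), array([ 449.4, -173.7])]
[357.3 274.2] 867 [array([454.6, -41.9]), array([454.4, -35.9]), array([454.3, -29.3]), array([454.2, -22.8])]
[349.9 361.9] 215 [array([451.6, 134.9]), array([451.5, 139.1]), array([451.4, 143.7]), array([451.3, 148.3])]
pad [273.2 232.2] [[ 618.2 -131.3   11. ]]
pad [274.9 257.6] [[600.9 -63.6  11. ]]
pad [276.8 286.3] [[583.9   4.1  11. ]]
pad [278.9 318.5] [[567.   70.9  11. ]]
[[ 0.905  0.426 -0.001]
 [ 0.426 -0.905  0.002]
 [ 0.    -0.002 -1.   ]]
```

Request:
apply_moves(
  steps=[
    [50, [0.9, -0.37, 0], -0.39],
    [50, [0.9, -0.37, 0], -0.39],
    [50, [0.9, -0.37, 0], -0.39],
    [50, [0.9, -0.37, 0], -0.39],
    [50, [0.9, -0.37, 0], -0.39],
  ],
  squeeze=25,
)

```text
time: 0.52
ee_pos: [381.2, -473.7, 227.1]
orientation: [0.861, 0.509, 0.002, -0.001]
force: [-0.1, 0.2, 0.1]
grip_width: 0.687
gripper_force: 0.0
```

Request:
apply_moves(
  steps=[
    [50, [0, 0, 0], -0.39],
    [50, [0, 0, 0], -0.39],
    [50, [0, 0, 0], -0.39],
    [50, [0, 0, 0], -0.39],
    [50, [0, 0, 0], -0.39],
  ],
)

```text
time: 0.93
ee_pos: [375.0, -480.2, 226.2]
orientation: [0.671, 0.742, 0.0, -0.0]
force: [0.9, -1.0, 0.7]
grip_width: 0.547
gripper_force: 0.0
```

Request:
apply_moves(
  steps=[
    [50, [0, 0, 0], -0.09],
    [50, [0, 0, 0], -0.09],
    [50, [0, 0, 0], -0.09],
  ],
)

```text
time: 1.18
ee_pos: [375.0, -480.3, 226.2]
orientation: [0.62, 0.785, 0.0, -0.0]
force: [0.0, 0.7, -0.4]
grip_width: 0.547
gripper_force: 0.0
```

Run:
```python
from h import *
o=manip.get_obs();q=o["orientation"];print(o["ee_pos"],2*np.degrees(np.arctan2(q[1],q[0])),o["q"].round(2),o["time"])
print(go((506.7,-338.5,110)))
```

```text
[ 374.98426666 -480.28489205  226.23618924] 103.35302780175878 [ 1.42  0.5  -0.76  1.65  0.37  1.14  0.8 ] 1.1833
[0.716 1.073 0.776]
```

Request:
apply_moves(
  steps=[
    [50, [0.716, 1.0, 0.4], -0.008],
    [50, [0.716, 1.0, 0.4], -0.008],
    [50, [0.716, 1.0, 0.4], -0.008],
    [50, [0.716, 1.0, 0.4], -0.008],
    [50, [0.716, 1.0, 0.4], -0.008],
  ],
)

```text
time: 1.6
ee_pos: [498.3, -336.4, 165.8]
orientation: [0.614, 0.789, 0.001, -0.0]
force: [-0.5, 0.9, 0.0]
grip_width: 0.542
gripper_force: 0.0
```

Request:
apply_moves(
  steps=[
    [50, [0, 0.073, 0.376], 0],
    [50, [0, 0.073, 0.376], 0],
    [50, [0, 0.073, 0.376], 0],
    [50, [0, 0.073, 0.376], 0],
  ],
)

```text
time: 1.93
ee_pos: [505.4, -338.7, 109.5]
orientation: [0.615, 0.788, -0.0, -0.001]
force: [0.4, -0.0, 0.5]
grip_width: 0.544
gripper_force: 0.0
```

Run:
```python
from h import *
o=manip.get_obs();q=o["orientation"];print(o["ee_pos"],2*np.degrees(np.arctan2(q[1],q[0])),o["time"])
print(go((506.7,-338.5,10)))
i=optics.camera_info("wrist");p,d=optics.camera("wrist");cv2.imwrite("pics/w1.png",p[:,:,::-1])
np.savez("w1.npz",p=p,d=d,K=i["intrinsics"],V=i["view"])
```

```text
[ 505.39333284 -338.67258062  109.4696018 ] 104.0804378232451 1.9333
[-0.002  0.01   0.663]
```

View pics/w1.png

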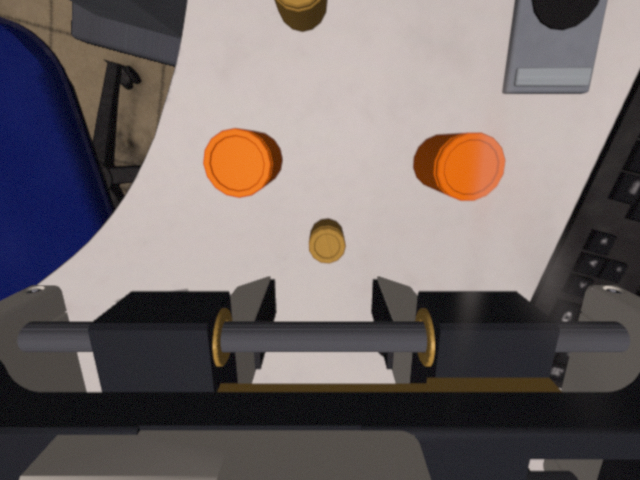

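The wrist view shows riser_2 at (326,245), laterally between the fingers (x 270–375) and clear of the orange cylinders at (240,162) and (468,166). I'll cross-check its centre with this camera.

```bash
cat >> h.py <<'E'
def brass(p,box=None):
    hs=cv2.cvtColor(p,cv2.COLOR_RGB2HSV);m=cv2.inRange(hs,(15,110,50),(28,255,255))
    n,l,s,c=cv2.connectedComponentsWithStats(m)
    return [(c[i],s[i]) for i in range(1,n) if s[i,4]>100]
E
python3 - <<'E'
from h import *
p,d,K,V=load("w1.npz")
for c,s in brass(p):print(c.round(1),s,ray(c,K,V,17).round(1),ray(c,K,V,23.5).round(1))
E
```

```text
[301.6  12.4] [ 276    0   50   31 1171] [[ 453.  -188.7   17. ]] [[ 453.9 -190.6   23.5]]
[326.5 241.3] [ 309  220   36   43 1223] [[ 507.  -335.8   17. ]] [[ 506.5 -333.9   23.5]]
[219.4 337.6] [212 308  20  59 623] [[ 439.1 -441.9   17. ]] [[ 440.4 -437.3   23.5]]
[427.3 337.7] [416 308  20  59 638] [[ 612.1 -398.3   17. ]] [[ 608.8 -394.8   23.5]]
[413.1 386.1] [ 218  378  342   14 3350] [[ 616.1 -448.6   17. ]] [[ 612.8 -443.8   23.5]]
```

Request:
apply_moves(
  steps=[
    [50, [-0.002, 0.008, 0.3], 0],
    [50, [-0.002, 0.008, 0.5], 0],
    [50, [-0.002, 0.008, 0.69], 0],
    [50, [-0.002, 0.008, 0.69], 0],
    [50, [-0.002, 0.008, 0.69], 0],
  ],
)

```text
time: 2.4
ee_pos: [507.2, -339.4, 7.4]
orientation: [0.615, 0.788, -0.0, -0.0]
force: [0.3, -0.7, 0.8]
grip_width: 0.543
gripper_force: 0.0
```

Request:
apply_moves(
  steps=[
    [15, [0, 0, 0], 0],
    [15, [0, 0, 0], 0],
    [15, [0, 0, 0], 0],
    [15, [0, 0, 0], 0],
    [15, [0, 0, 0], 0],
  ],
  squeeze=25,
)

```text
time: 2.82
ee_pos: [508.7, -339.3, 8.7]
orientation: [0.614, 0.789, -0.0, 0.001]
force: [-1.7, -1.0, 7.4]
grip_width: 0.294
gripper_force: 25.0
```

Run:
```python
from h import *
o=manip.get_obs();print(o["ee_pos"],o["time"],o["grip_width"]*92,o["gripper_force"],o["force"])
```

```text
[ 508.74975293 -339.29645353    8.7195743 ] 2.8167 27.024875646946676 25.00244826078415 [-1.70354537 -0.96952884  7.41172166]
```

Request:
apply_moves(
  steps=[
    [15, [0, 0, -0.2], 0],
    [15, [0, 0, -0.45], 0],
    [15, [0, 0, -0.7], 0],
    [15, [0, 0, -0.7], 0],
  ],
)

```text
time: 3.15
ee_pos: [512.9, -340.0, 119.7]
orientation: [0.614, 0.789, 0.001, 0.006]
force: [1.5, -0.1, -0.2]
grip_width: 0.298
gripper_force: 25.0
```

Request:
apply_moves(
  steps=[
    [15, [0.2, 0.1, 0], 0],
    [15, [0.4, 0.2, 0], 0],
    [15, [0.6, 0.3, 0], 0],
    [15, [0.8, 0.4, 0], 0],
    [15, [1, 0.5, 0], 0],
  ],
)

```text
time: 3.57
ee_pos: [543.9, -173.1, 112.2]
orientation: [0.614, 0.789, -0.0, 0.0]
force: [-0.2, 0.1, -2.1]
grip_width: 0.3
gripper_force: 25.0
```

Request:
apply_moves(
  steps=[
    [15, [0.25, 0.12, 0], 0],
    [15, [0.5, 0.25, 0], 0],
    [15, [0.75, 0.38, 0], 0],
    [15, [1, 0.5, 0], 0],
    [15, [1, 0.5, 0], 0],
  ],
)

```text
time: 3.98
ee_pos: [580.9, 2.3, 113.6]
orientation: [0.609, 0.793, 0.004, -0.001]
force: [0.6, 1.6, -0.5]
grip_width: 0.301
gripper_force: 25.0
```

Request:
apply_moves(
  steps=[
    [15, [0.04, 0.025, 0], 0],
    [15, [0.08, 0.05, 0], 0],
    [15, [0.08, 0.05, 0], 0],
    [15, [0.08, 0.05, 0], 0],
  ],
)

```text
time: 4.32
ee_pos: [584.0, 1.6, 111.7]
orientation: [0.615, 0.789, -0.0, 0.0]
force: [-0.1, -0.7, -1.9]
grip_width: 0.296
gripper_force: 25.0
```

Run:
```python
from h import *
import time
o=manip.get_obs();q=o["orientation"];print(o["ee_pos"],2*np.degrees(np.arctan2(q[1],q[0])),o["time"],o["grip_width"]*92,o["gripper_force"],o["force"],o["q"].round(2))
print(go((584,2,20)))
i=optics.camera_info("wrist");p,d=optics.camera("wrist");cv2.imwrite("pics/w2.png",p[:,:,::-1])
np.savez("w2.npz",p=p,d=d,K=i["intrinsics"],V=i["view"]);print(manip.get_obs()["ee_pos"])
```

```text
[583.95270773   1.61678022 111.70679645] 104.13262724769235 4.3167 27.23428574021972 24.999518394470215 [-0.05823389 -0.74407158 -1.91308471] [ 0.51  0.61 -0.75  1.81  0.51  0.93 -0.21]
[0.003 0.001 0.611]
[583.88685552   1.13391136 111.66004931]
```

View pics/w2.png

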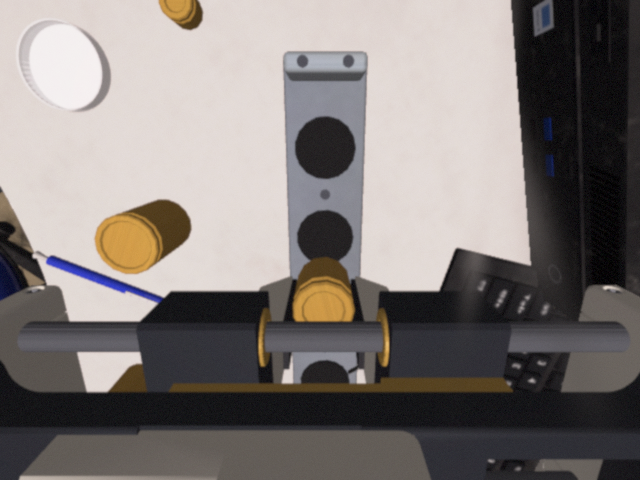

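Run:
```python
from h import *
p,d,K,V=load("w2.npz")
m=cv2.inRange(p,(0,0,0),(50,50,50));n,l,s,c=cv2.connectedComponentsWithStats(m)
for i in range(1,n):
    if s[i,4]>300 and 300<c[i][0]<350:print(c[i].round(1),s[i],ray(c[i],K,V,11).round(1))
P=np.array([[567,69.6,11,1],[584,1.7,11,1],[601,-66.2,11,1],[618,-134,11,1]])
C=P@V.T;print((K[0,0]*C[:,0]/-C[:,2]+K[0,2]).round(),( -K[1,1]*C[:,1]/-C[:,2]+K[1,2]).round())
```

```text
[324.7 147.3] [ 296  117   59   61 2757] [[567.1  72.8  11. ]]
[324.7 235.5] [ 298  211   54   49 2073] [[583.9   6.4  11. ]]
[324.7 308.9] [268 280 112  45 669] [[600.1 -57.5  11. ]]
[337.8 407.1] [    0   353   640    84 27041] [[ 637.8 -155.3   11. ]]
[324.5 373.1] [302 361  46  22 815] [[ 616.  -121.2   11. ]]
[324. 323. 323. 323.] [152. 241. 318. 385.]
```

Request:
apply_moves(
  steps=[
    [15, [0.003, 0.0, 0.2], 0],
    [15, [0.003, 0.0, 0.4], 0],
    [15, [0.003, 0, 0.55], 0],
    [15, [0.003, 0, 0.61], 0],
    [15, [0.003, 0, 0.61], 0],
  ],
)

```text
time: 4.78
ee_pos: [582.4, 1.3, 19.0]
orientation: [0.615, 0.789, -0.002, -0.001]
force: [-0.5, 0.6, -1.1]
grip_width: 0.301
gripper_force: 25.0
```

Request:
apply_moves(
  steps=[
    [15, [0, 0, 0.007], 0],
    [15, [0, 0, 0.007], 0],
  ],
)

```text
time: 4.95
ee_pos: [584.3, 2.4, 19.7]
orientation: [0.615, 0.789, 0.0, 0.0]
force: [0.3, 0.5, -1.6]
grip_width: 0.299
gripper_force: 25.0
```

Request:
apply_moves(
  steps=[
    [15, [0, 0, 0.007], 0],
    [15, [0, 0, 0.007], 0],
    [15, [0, 0, 0.007], 0],
  ],
)

```text
time: 5.2
ee_pos: [584.1, 3.1, 18.6]
orientation: [0.614, 0.789, 0.0, 0.0]
force: [0.4, -0.2, -1.6]
grip_width: 0.299
gripper_force: 25.0
```

Request:
apply_moves(
  steps=[
    [15, [0, 0, 0.007], 0],
    [15, [0, 0, 0.007], 0],
    [15, [0, 0, 0.007], 0],
  ],
)

```text
time: 5.45
ee_pos: [584.2, 3.2, 17.6]
orientation: [0.614, 0.789, 0.0, 0.0]
force: [-1.3, 0.3, 3.4]
grip_width: 0.299
gripper_force: 25.0
```

Request:
apply_moves(
  steps=[
    [50, [0, 0, 0], 0],
    [50, [0, 0, 0], 0],
    [50, [0, 0, 0], 0],
    [50, [0, 0, 0], 0],
  ],
)

```text
time: 5.78
ee_pos: [583.8, 3.4, 17.1]
orientation: [0.614, 0.789, 0.0, -0.0]
force: [-0.7, -1.0, -0.6]
grip_width: 0.528
gripper_force: 0.0
```

Request:
apply_moves(
  steps=[
    [58, [0, 0, -0.25], 0],
    [58, [0, 0, -0.5], 0],
    [58, [0, 0, -0.75], 0],
    [58, [0, 0, -0.75], 0],
  ],
)

```text
time: 6.12
ee_pos: [588.6, 4.7, 136.8]
orientation: [0.614, 0.789, 0.004, 0.004]
force: [1.8, -0.2, 0.6]
grip_width: 0.63
gripper_force: 0.0
```

Run:
```python
from h import *
o=manip.get_obs();print(o["ee_pos"],o["time"],o["grip_width"]*92)
print(go((449.4,-182,130)))
```

```text
[588.58808773   4.68536031 136.83415946] 6.1167 57.9159015702287
[-0.978 -1.206  0.035]
```

Request:
apply_moves(
  steps=[
    [58, [-0.2, -0.2, 0], 0],
    [58, [-0.4, -0.4, 0], 0],
    [58, [-0.58, -0.6, 0], 0],
    [58, [-0.75, -0.8, 0], 0],
    [58, [-0.9, -1.0, 0], 0],
  ],
)

```text
time: 6.53
ee_pos: [470.3, -166.4, 129.6]
orientation: [0.614, 0.789, -0.0, 0.0]
force: [1.1, -1.0, -0.6]
grip_width: 0.632
gripper_force: 0.0
```

Request:
apply_moves(
  steps=[
    [58, [-0.077, -0.17, 0], 0],
    [58, [-0.077, -0.17, 0], 0],
    [58, [-0.077, -0.17, 0], 0],
    [58, [-0.077, -0.17, 0], 0],
  ],
)

```text
time: 6.87
ee_pos: [450.4, -181.6, 130.0]
orientation: [0.614, 0.789, 0.0, 0.0]
force: [0.5, 0.8, -0.4]
grip_width: 0.633
gripper_force: 0.0
```

Run:
```python
from h import *
o=manip.get_obs();print(o["ee_pos"],o["time"],o["grip_width"]*92)
print(go((449.4,-182,15)))
p,d=optics.camera("top");_,_,K,V=load("top0.npz");np.savez("top1.npz",p=p,d=d,K=K,V=V)
for c,s in brass(p):print(c.round(1),s,ray(c,K,V,11+17).round(1))
cv2.imwrite("pics/t1.png",cv2.resize(p[140:330,150:470],None,fx=2.5,fy=2.5)[:,:,::-1])
print(manip.get_obs()["ee_pos"])
```

```text
[ 450.40896887 -181.55683896  129.9796456 ] 6.8667 58.23434778020802
[-0.001 -0.008  0.767]
[108.8 168.6] [ 93 161  32  17 116] [[647.7 242.5  28. ]]
[253.  206.2] [244 197  19  19 286] [[583.4   6.5  28. ]]
[269.5 285.6] [257 273  27  26 535] [[454.  -20.1  28. ]]
[175.7 288.1] [169 283  14  12 136] [[451.5 131.3  28. ]]
[ 450.91010633 -180.90394077  130.04737   ]
```

View pics/t1.png

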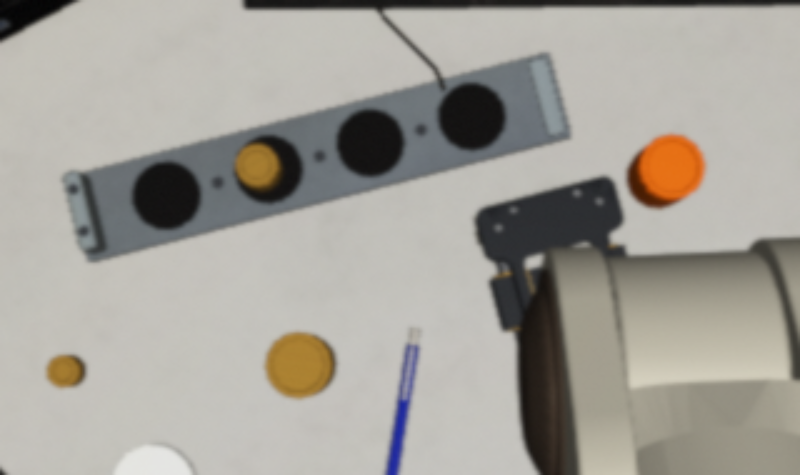

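The crop shows riser_2's top at about (258,165) on its pad, whose centre is near (269,168). After allowing for parallax it is still roughly 4 mm too far toward the end plate. I'll check with the side camera before continuing.

Run:
```python
from h import *
p,d=optics.camera("side");_,_,K,V=load("side0.npz")
for c,s in brass(p):print(c.round(1),s,ray(c,K,V,11+17).round(1))
cv2.imwrite("pics/s1.png",cv2.resize(p[200:360,230:390],None,fx=3.5,fy=3.5,interpolation=2)[:,:,::-1])
print(manip.get_obs()["ee_pos"])
```

```text
[359.9 126.7] [339 124  51   7 155] [[ 486.1 -531.    28. ]]
[365.9 217.9] [358 204  17  28 407] [[ 449.4 -176.    28. ]]
[357.3 274.2] [346 255  25  41 863] [[454.2 -24.9  28. ]]
[276.6 280.7] [268 268  18  26 372] [[582.4   7.7  28. ]]
[350.  361.8] [344 353  13  19 210] [[451.3 146.6  28. ]]
[ 451.00917066 -180.59711819  129.98873595]
```

View pics/s1.png

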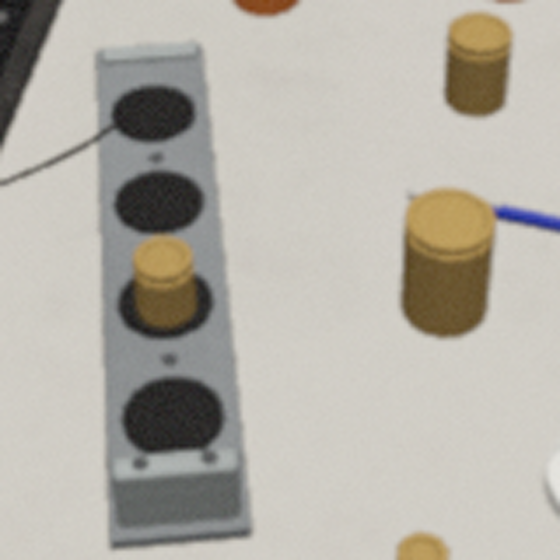

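Side view: riser_2 is about 3.6 mm in +y and 1.5 mm in -x from its pad centre, so I'll correct it later. From here on I'll check each held riser with the side camera just above its pad. Picking riser_3 next.

Request:
apply_moves(
  steps=[
    [58, [0, -0.009, 0.2], 0],
    [58, [0, -0.009, 0.4], 0],
    [58, [0, -0.009, 0.6], 0],
    [58, [0, -0.009, 0.76], 0],
    [58, [0, -0.009, 0.76], 0],
  ],
)

```text
time: 7.38
ee_pos: [446.3, -179.4, 11.9]
orientation: [0.613, 0.79, -0.0, -0.004]
force: [0.3, 0.1, 0.2]
grip_width: 0.627
gripper_force: 0.0
```

Request:
apply_moves(
  steps=[
    [20, [0, 0, 0], 0],
    [20, [0, 0, 0], 0],
    [20, [0, 0, 0], 0],
    [20, [0, 0, 0], 0],
    [20, [0, 0, 0], 0],
  ],
  squeeze=25,
)

```text
time: 7.8
ee_pos: [450.0, -182.6, 17.2]
orientation: [0.614, 0.789, 0.0, 0.002]
force: [-0.2, 0.2, 5.2]
grip_width: 0.376
gripper_force: 25.0
```

Run:
```python
from h import *
o=manip.get_obs();print(o["ee_pos"],o["time"],o["grip_width"]*92,o["gripper_force"],o["force"])
print(go((601,-68.5,130)))
```

```text
[ 450.03388883 -182.60287765   17.22076715] 7.8 34.58455913851681 25.001254677772522 [-0.2442397   0.20607118  5.16711819]
[ 0.489  1.165 -0.75 ]
```

Request:
apply_moves(
  steps=[
    [20, [0, 0, -0.15], 0],
    [20, [0, 0, -0.3], 0],
    [20, [0, 0, -0.45], 0],
    [20, [0, 0, -0.6], 0],
    [20, [0, 0, -0.6], 0],
  ],
)

```text
time: 8.22
ee_pos: [451.0, -183.3, 109.7]
orientation: [0.614, 0.789, 0.0, 0.003]
force: [0.6, 0.0, -2.2]
grip_width: 0.378
gripper_force: 25.0
```

Request:
apply_moves(
  steps=[
    [20, [0.1, 0.2, 0], 0],
    [20, [0.2, 0.4, 0], 0],
    [20, [0.3, 0.6, 0], 0],
    [20, [0.4, 0.8, 0], 0],
    [20, [0.48, 1, 0], 0],
  ],
)

```text
time: 8.63
ee_pos: [576.4, -74.4, 105.0]
orientation: [0.614, 0.789, -0.0, -0.0]
force: [0.1, 0.2, -1.6]
grip_width: 0.377
gripper_force: 25.0
```

Request:
apply_moves(
  steps=[
    [20, [0.01, 0.165, 0.1], 0],
    [20, [0.01, 0.165, 0.25], 0],
    [20, [0.01, 0.165, 0.4], 0],
    [20, [0.01, 0.165, 0.48], 0],
    [20, [0.01, 0.165, 0.5], 0],
  ],
)

```text
time: 9.05
ee_pos: [597.2, -68.0, 28.2]
orientation: [0.614, 0.789, -0.002, -0.002]
force: [-5.0, -0.0, 5.1]
grip_width: 0.378
gripper_force: 25.0
```

Request:
apply_moves(
  steps=[
    [20, [0, 0, 0], 0],
    [20, [0, 0, 0], 0],
  ],
)

```text
time: 9.22
ee_pos: [600.0, -68.3, 31.2]
orientation: [0.614, 0.789, 0.0, 0.0]
force: [0.4, 0.5, -2.2]
grip_width: 0.377
gripper_force: 25.0
```

Run:
```python
from h import *
o=manip.get_obs();print(o["ee_pos"],o["time"],o["grip_width"]*92,o["force"])
_,_,K,V=load("side0.npz");b=o["ee_pos"][2]-15.5
p,d=optics.camera("side");np.savez("s2.npz",p=p,K=K,V=V)
for c,s in brass(p):print(c.round(1),s,ray(c,K,V,b+23.5).round(1))
cv2.imwrite("pics/s2.png",cv2.resize(p[180:360,220:400],None,fx=3.3,fy=3.3,interpolation=2)[:,:,::-1])
```

```text
[600.04295998 -68.3353672   31.24324705] 9.2167 34.654441213172746 [ 0.39663383  0.53572621 -2.21139719]
[275.3 244.5] [264 228  22  34 628] [[599.1 -66.6  39.2]]
[357.3 274.2] [346 255  25  41 867] [[453.9 -13.5  39.2]]
[276.7 280.7] [268 268  18  26 374] [[579.5  18.5  39.2]]
[350.  361.8] [344 353  13  19 210] [[451.1 154.6  39.2]]
```

View pics/s2.png

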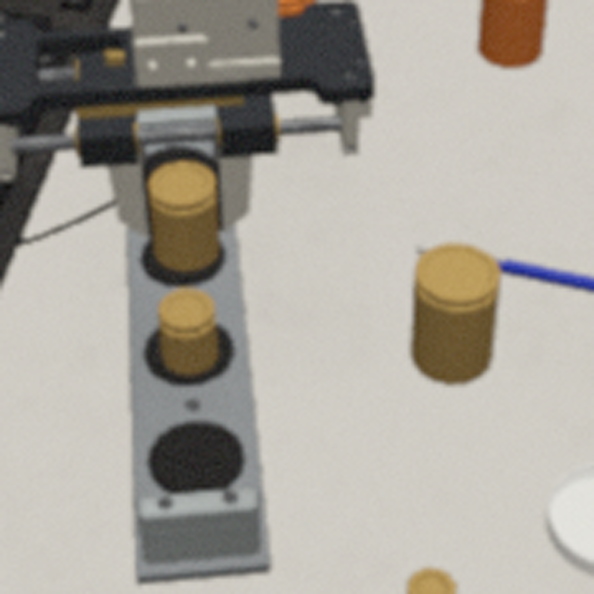

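Side view: riser_3 is held over the third pad, about 5 mm up, its centre at pixel (275,244). I'll nudge it, lower to just touching, and measure again at a known height.

Request:
apply_moves(
  steps=[
    [20, [0.008, 0.01, 0.01], 0],
    [20, [0.008, 0.01, 0.018], 0],
    [20, [0.008, 0.01, 0.022], 0],
    [20, [0.008, 0.01, 0.022], 0],
  ],
)

```text
time: 9.6
ee_pos: [601.5, -66.6, 28.2]
orientation: [0.614, 0.789, 0.0, 0.001]
force: [0.2, -0.8, 2.6]
grip_width: 0.372
gripper_force: 25.0
```

Request:
apply_moves(
  steps=[
    [20, [0, 0, 0.006], 0],
    [20, [0, 0, 0.006], 0],
    [20, [0, 0, 0.006], 0],
  ],
)

```text
time: 9.85
ee_pos: [601.6, -66.6, 28.1]
orientation: [0.614, 0.789, 0.0, 0.001]
force: [-2.6, 0.4, 9.9]
grip_width: 0.374
gripper_force: 25.0
```

Run:
```python
from h import *
o=manip.get_obs();print(o["ee_pos"],o["time"],o["grip_width"]*92,o["force"])
_,_,K,V=load("side0.npz")
p,d=optics.camera("side");np.savez("s3.npz",p=p,K=K,V=V)
for c,s in brass(p):print(c.round(1),s,ray(c,K,V,11+23.5).round(1),ray(c,K,V,28).round(1))
```

```text
[601.58553249 -66.58276913  28.07177036] 9.85 34.398407376047714 [-2.6048178   0.39205185  9.90571356]
[274.4 246.6] [263 230  23  35 639] [[600.9 -66.1  34.5]] [[602.8 -73.2  28. ]]
[357.3 274.2] [346 255  25  41 866] [[454.  -18.3  34.5]] [[454.2 -24.8  28. ]]
[276.6 280.7] [268 268  18  26 377] [[580.9  13.8  34.5]] [[582.5   7.6  28. ]]
[350.  361.8] [344 353  13  19 209] [[451.2 151.2  34.5]] [[451.3 146.7  28. ]]
```

Request:
apply_moves(
  steps=[
    [58, [0, 0, 0], 0],
    [58, [0, 0, 0], 0],
    [58, [0, 0, 0], 0],
    [58, [0, 0, 0], 0],
  ],
)

```text
time: 10.23
ee_pos: [600.9, -66.6, 26.4]
orientation: [0.614, 0.789, 0.0, -0.0]
force: [0.5, -1.0, 0.3]
grip_width: 0.607
gripper_force: 0.0
```

Request:
apply_moves(
  steps=[
    [66, [0, 0, -0.2], 0],
    [66, [0, 0, -0.45], 0],
    [66, [0, 0, -0.7], 0],
    [66, [0, 0, -0.8], 0],
  ],
)

```text
time: 10.57
ee_pos: [603.5, -65.9, 151.2]
orientation: [0.614, 0.789, 0.002, 0.002]
force: [0.7, 0.5, 0.4]
grip_width: 0.718
gripper_force: 0.0
```

Run:
```python
from h import *
print(go((454,-21.5,145)))
```

```text
[ 0.532 -0.893  0.035]
```

Request:
apply_moves(
  steps=[
    [66, [0.12, -0.2, 0], 0],
    [66, [0.24, -0.4, 0], 0],
    [66, [0.36, -0.6, 0], 0],
    [66, [0.48, -0.78, 0], 0],
    [66, [0.53, -0.88, 0], 0],
  ],
)

```text
time: 10.98
ee_pos: [449.1, -20.6, 145.6]
orientation: [0.613, 0.79, -0.001, -0.001]
force: [-0.3, -0.2, 0.2]
grip_width: 0.716
gripper_force: 0.0
```

Request:
apply_moves(
  steps=[
    [66, [0, 0, 0], 0],
    [66, [0, 0, 0], 0],
  ],
)

```text
time: 11.15
ee_pos: [453.0, -22.3, 146.6]
orientation: [0.614, 0.789, -0.0, 0.001]
force: [1.1, -0.1, 0.3]
grip_width: 0.718
gripper_force: 0.0
```

Run:
```python
from h import *
o=manip.get_obs();print(o["ee_pos"],o["time"]);print(go((454,-21.5,20)))
for n in("top","side"):
    p,d=optics.camera(n);_,_,K,V=load(n+"0.npz");np.savez(n+"2.npz",p=p,d=d,K=K,V=V)
    for c,s in brass(p):print(n,c.round(1),s,ray(c,K,V,28).round(1),ray(c,K,V,34.5).round(1))
    m=cv2.inRange(p,(0,0,0),(50,50,50))
    np.set_printoptions(linewidth=200)
    a=p[150:240,190:390] if n=="top" else p[210:350,230:330]
    cv2.imwrite(f"pics/{n}2.png",cv2.resize(a,None,fx=4,fy=4,interpolation=2)[:,:,::-1])
a=cv2.imread("pics/top2.png");b=cv2.imread("pics/side2.png");print(a.shape,b.shape)
```

```text
[453.04452564 -22.25309859 146.58307652] 11.15
[0.004 0.007 0.844]
top [108.9 168.5] [ 93 161  32  17 115] [[647.8 242.4  28. ]] [[646.5 240.2  34.5]]
top [296.6 194.6] [286 183  22  25 437] [[602.  -64.9  28. ]] [[601.  -65.1  34.5]]
top [252.4 204.6] [244 197  19  16 226] [[586.2   7.4  28. ]] [[585.4   6.7  34.5]]
side [347.6 172.8] [321 169  60   9 173] [[ 497.2 -324.2   28. ]] [[ 496.5 -314.1   34.5]]
side [274.5 246.7] [264 230  22  35 596] [[602.7 -73.   28. ]] [[600.8 -65.9  34.5]]
side [357.3 274.2] [346 255  25  41 865] [[454.2 -24.8  28. ]] [[454.  -18.2  34.5]]
side [276.6 280.8] [268 268  18  26 373] [[582.4   7.8  28. ]] [[580.8  14.   34.5]]
side [350.  361.8] [344 353  13  19 211] [[451.3 146.7  28. ]] [[451.2 151.3  34.5]]
(360, 800, 3) (560, 400, 3)
```

View pics/top2.png

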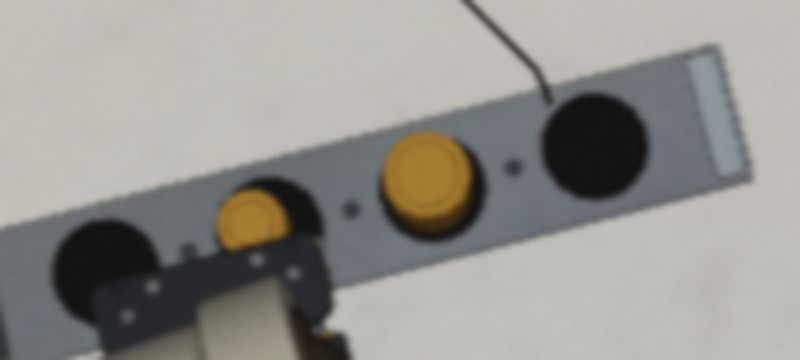

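The top crop shows riser_3 at (428,175), which is (601.0,-65.1) against its pad at (601.0,-66.2), so it is well centred. Riser_2 at (253,222) still needs about 5 mm along the rail. Now picking riser_4.

Request:
apply_moves(
  steps=[
    [66, [0, 0.007, 0.2], 0],
    [66, [0, 0.007, 0.4], 0],
    [66, [0, 0.007, 0.6], 0],
    [66, [0, 0.007, 0.75], 0],
    [66, [0, 0.007, 0.83], 0],
  ],
)

```text
time: 11.67
ee_pos: [454.0, -21.7, 19.0]
orientation: [0.614, 0.789, -0.0, -0.002]
force: [-0.3, -0.7, -0.4]
grip_width: 0.717
gripper_force: 0.0
```

Request:
apply_moves(
  steps=[
    [30, [0, 0, 0], 0],
    [30, [0, 0, 0], 0],
    [30, [0, 0, 0], 0],
    [30, [0, 0, 0], 0],
    [30, [0, 0, 0], 0],
  ],
  squeeze=35,
)

```text
time: 12.08
ee_pos: [455.5, -21.8, 22.9]
orientation: [0.614, 0.789, 0.001, 0.001]
force: [0.7, 0.4, 0.9]
grip_width: 0.454
gripper_force: 35.0
```

Run:
```python
from h import *
o=manip.get_obs();print(o["ee_pos"],o["time"],o["grip_width"]*92,o["gripper_force"],o["force"])
print(go((618.1,-135,130)))
```

```text
[455.53706585 -21.79892498  22.94005515] 12.0833 41.790540146309915 34.998958110809326 [0.73362237 0.36267065 0.89679697]
[-0.998  0.867 -0.711]
```

Request:
apply_moves(
  steps=[
    [30, [0, 0, -0.15], 0],
    [30, [0, 0, -0.3], 0],
    [30, [0, 0, -0.45], 0],
    [30, [0, 0, -0.6], 0],
    [30, [0, 0, -0.6], 0],
  ],
)

```text
time: 12.5
ee_pos: [457.2, -21.8, 115.8]
orientation: [0.614, 0.789, 0.001, 0.003]
force: [1.3, 0.2, -3.4]
grip_width: 0.447
gripper_force: 35.0
```

Request:
apply_moves(
  steps=[
    [30, [-0.18, 0.16, 0], 0],
    [30, [-0.36, 0.32, 0], 0],
    [30, [-0.54, 0.48, 0], 0],
    [30, [-0.72, 0.64, 0], 0],
    [30, [-0.9, 0.8, 0], 0],
  ],
)

```text
time: 12.92
ee_pos: [604.4, -124.8, 111.0]
orientation: [0.614, 0.789, -0.001, -0.0]
force: [0.3, 0.5, -2.6]
grip_width: 0.454
gripper_force: 35.0
```

Request:
apply_moves(
  steps=[
    [30, [-0.098, 0.067, 0], 0],
    [30, [-0.098, 0.067, 0.15], 0],
    [30, [-0.098, 0.067, 0.3], 0],
    [30, [-0.098, 0.067, 0.42], 0],
    [30, [-0.098, 0.067, 0.49], 0],
  ],
)

```text
time: 13.33
ee_pos: [614.9, -135.1, 35.0]
orientation: [0.614, 0.789, -0.001, -0.002]
force: [-0.7, -0.2, -2.9]
grip_width: 0.455
gripper_force: 35.0
```

Request:
apply_moves(
  steps=[
    [30, [0, 0, 0], 0],
    [30, [0, 0, 0], 0],
  ],
)

```text
time: 13.5
ee_pos: [616.9, -134.6, 38.1]
orientation: [0.614, 0.789, -0.0, -0.0]
force: [-0.3, -0.1, -2.5]
grip_width: 0.452
gripper_force: 35.0
```

Run:
```python
from h import *
o=manip.get_obs();print(o["ee_pos"],o["time"],o["grip_width"]*92,o["force"])
_,_,K,V=load("side0.npz");b=o["ee_pos"][2]-22.9
p,d=optics.camera("side")
for c,s in brass(p):print(c.round(1),s,ray(c,K,V,b+30).round(1))
print(go((618.1,-135,34)))
```

```text
[ 616.92133427 -134.63220942   38.07114798] 13.5 41.611239451954056 [-0.31898896 -0.10801119 -2.47360808]
[273.9 229.6] [ 261  199   25   66 1304] [[608.  -98.7  45.2]]
[276.6 280.6] [268 268  18  26 373] [[578.2  23.8  45.2]]
[350.  361.9] [344 353  13  19 212] [[451.  158.8  45.2]]
[-0.003  0.002  0.033]
```

Request:
apply_moves(
  steps=[
    [30, [-0.003, 0.006, 0.012], 0],
    [30, [-0.003, 0.006, 0.02], 0],
    [30, [-0.003, 0.006, 0.024], 0],
    [30, [-0.003, 0.006, 0.024], 0],
  ],
)

```text
time: 13.88
ee_pos: [618.4, -135.2, 35.3]
orientation: [0.614, 0.789, 0.0, 0.0]
force: [-0.2, -0.0, -4.1]
grip_width: 0.453
gripper_force: 35.0
```

Request:
apply_moves(
  steps=[
    [30, [0, 0, 0.006], 0],
    [30, [0, 0, 0.006], 0],
    [30, [0, 0, 0.006], 0],
  ],
)

```text
time: 14.13
ee_pos: [618.3, -135.0, 34.0]
orientation: [0.614, 0.789, 0.0, 0.0]
force: [-0.1, 0.8, -3.0]
grip_width: 0.452
gripper_force: 35.0
```

Request:
apply_moves(
  steps=[
    [30, [0, 0, 0.006], 0],
    [30, [0, 0, 0.006], 0],
    [30, [0, 0, 0.006], 0],
  ],
)

```text
time: 14.38
ee_pos: [618.4, -135.1, 33.9]
orientation: [0.614, 0.789, -0.0, 0.0]
force: [-3.0, -0.2, 4.7]
grip_width: 0.45
gripper_force: 35.0
```

Request:
apply_moves(
  steps=[
    [30, [0, 0, 0.005], 0],
    [30, [0, 0, 0.005], 0],
    [30, [0, 0, 0.005], 0],
  ],
)

```text
time: 14.63
ee_pos: [618.4, -135.1, 33.8]
orientation: [0.614, 0.789, -0.0, 0.0]
force: [-4.5, 1.0, 10.5]
grip_width: 0.451
gripper_force: 35.0
```

Request:
apply_moves(
  steps=[
    [66, [0, 0, 0], 0],
    [66, [0, 0, 0], 0],
    [66, [0, 0, 0], 0],
    [66, [0, 0, 0], 0],
  ],
)

```text
time: 14.97
ee_pos: [618.5, -134.9, 32.2]
orientation: [0.614, 0.789, 0.0, 0.0]
force: [-0.2, 0.4, -0.3]
grip_width: 0.685
gripper_force: 0.0
```

Request:
apply_moves(
  steps=[
    [60, [0, 0, -0.2], 0],
    [60, [0, 0, -0.4], 0],
    [60, [0, 0, -0.6], 0],
    [60, [0, 0, -0.75], 0],
  ],
)

```text
time: 15.3
ee_pos: [619.2, -134.7, 147.1]
orientation: [0.614, 0.789, 0.001, 0.001]
force: [1.2, -0.1, 0.2]
grip_width: 0.655
gripper_force: 0.0
```

Request:
apply_moves(
  steps=[
    [45, [0.2, -0.064, 0], 0],
    [45, [0.4, -0.128, 0], 0],
    [45, [0.6, -0.192, 0], 0],
    [45, [0.8, -0.256, 0], 0],
    [45, [1, -0.32, 0], 0],
  ],
)

```text
time: 15.72
ee_pos: [534.1, -0.3, 144.8]
orientation: [0.614, 0.789, 0.0, 0.0]
force: [0.1, -0.2, 0.5]
grip_width: 0.493
gripper_force: 0.0
```

Request:
apply_moves(
  steps=[
    [45, [0.2, -0.064, 0], 0],
    [45, [0.4, -0.128, 0], 0],
    [45, [0.6, -0.192, 0], 0],
    [45, [0.8, -0.256, 0], 0],
    [45, [1, -0.32, 0], 0],
  ],
)

```text
time: 16.13
ee_pos: [450.7, 133.4, 144.9]
orientation: [0.614, 0.789, 0.0, 0.0]
force: [0.1, 0.2, 0.7]
grip_width: 0.488
gripper_force: 0.0
```

Request:
apply_moves(
  steps=[
    [45, [0.017, 0, 0.2], 0],
    [45, [0.017, 0, 0.25], 0],
    [45, [0.017, 0, 0.25], 0],
    [45, [0.017, 0, 0.25], 0],
  ],
)

```text
time: 16.47
ee_pos: [450.9, 134.0, 107.1]
orientation: [0.614, 0.789, -0.001, -0.0]
force: [1.0, 0.2, 0.8]
grip_width: 0.49
gripper_force: 0.0
```

Run:
```python
from h import *
o=manip.get_obs();print(o["ee_pos"],o["time"],o["grip_width"]*92,o["q"].round(2));print(go((451.4,135,5)))
for n in("top","side"):
    p,d=optics.camera(n);_,_,K,V=load(n+"0.npz")
    for c,s in brass(p):print(n,c.round(1),s,[ray(c,K,V,11+h/2).round(1)[0,:2] for h in(34,47,60)])
    if n=="top":cv2.imwrite("pics/t3.png",cv2.resize(p[150:300,160:390],None,fx=3.4,fy=3.4,interpolation=2)[:,:,::-1])
```

```text
[450.91412406 134.01789428 107.08592709] 16.4667 45.10862099630727 [ 0.36  0.45 -0.84  2.08  0.47  0.81 -0.52]
[0.005 0.006 0.681]
top [108.8 168.6] [ 93 160  32  18 123] [array([647.7, 242.6]), array([646.4, 240.3]), array([645.1, 238.1])]
top [339.6 182.8] [327 168  27  31 641] [array([ 620.9, -135.5]), array([ 619.8, -135.2]), array([ 618.7, -134.9])]
top [296.6 194.6] [286 183  22  25 438] [array([602. , -64.9]), array([601. , -65.1]), array([600. , -65.3])]
top [253.1 206.3] [244 197  19  20 291] [array([583.3,   6.4]), array([582.5,   5.7]), array([581.6,   5. ])]
top [176.2 288. ] [170 283  13  12 127] [array([451.6, 130.6]), array([451.7, 129.1]), array([451.7, 127.5])]
side [272.2 226.6] [262 200  22  64 987] [array([ 618. , -126.8]), array([ 616. , -119.1]), array([ 613.9, -111.3])]
side [272.7 281.1] [268 268  10  26 178] [array([588.5,   9.3]), array([586.8,  15.5]), array([585.1,  21.7])]
side [350.  361.8] [344 353  13  19 210] [array([451.3, 146.6]), array([451.2, 151.2]), array([451.1, 155.8])]
```

View pics/t3.png

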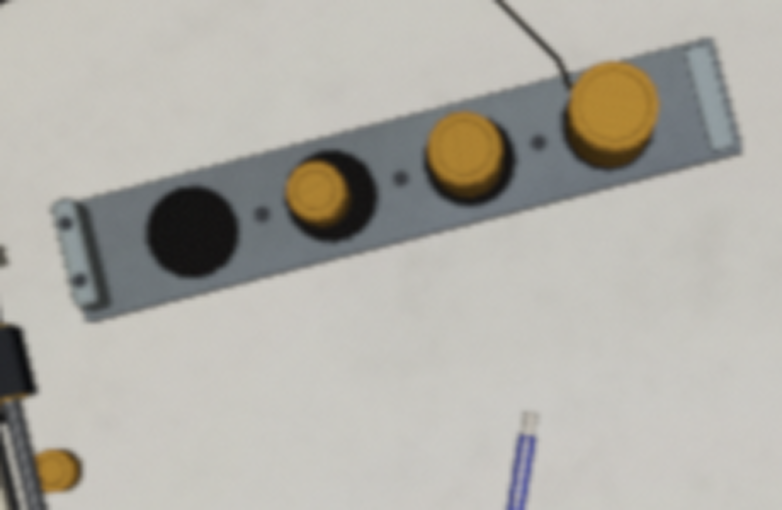

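Top crop: riser_4 at (612,107) measures (618.7,-134.9) against its pad at (618.1,-134.1), so it is well centred. Now picking riser_1.

Request:
apply_moves(
  steps=[
    [45, [0.004, 0.005, 0.2], 0],
    [45, [0.004, 0.005, 0.4], 0],
    [45, [0.004, 0.005, 0.55], 0],
    [45, [0.004, 0.005, 0.65], 0],
    [45, [0.004, 0.005, 0.68], 0],
  ],
)

```text
time: 16.98
ee_pos: [451.0, 134.3, 3.8]
orientation: [0.615, 0.789, -0.001, -0.001]
force: [0.0, -0.2, 1.0]
grip_width: 0.495
gripper_force: 0.0
```

Request:
apply_moves(
  steps=[
    [12, [0, 0, 0], 0],
    [12, [0, 0, 0], 0],
    [12, [0, 0, 0], 0],
    [12, [0, 0, 0], 0],
    [12, [0, 0, 0], 0],
  ],
  squeeze=20,
)

```text
time: 17.4
ee_pos: [452.6, 135.5, 6.5]
orientation: [0.614, 0.789, 0.001, 0.001]
force: [-0.2, -0.6, 5.1]
grip_width: 0.228
gripper_force: 20.0
```

Run:
```python
from h import *
o=manip.get_obs();print(o["ee_pos"],o["time"],o["grip_width"]*92,o["gripper_force"],o["force"])
print(go((567,69.5,90)))
```

```text
[452.60078526 135.54027246   6.47787359] 17.4 20.948060168860604 20.00195413827896 [-0.17805583 -0.58064515  5.09224381]
[-0.614  0.633 -0.555]
```

Request:
apply_moves(
  steps=[
    [12, [0, 0, -0.15], 0],
    [12, [0, 0, -0.3], 0],
    [12, [0, 0, -0.45], 0],
    [12, [0, 0, -0.55], 0],
    [12, [0, 0, -0.55], 0],
  ],
)

```text
time: 17.82
ee_pos: [453.7, 136.2, 90.9]
orientation: [0.614, 0.789, 0.002, 0.002]
force: [0.6, -0.6, -0.9]
grip_width: 0.232
gripper_force: 20.0
```

Request:
apply_moves(
  steps=[
    [12, [-0.15, 0.15, 0], 0],
    [12, [-0.3, 0.3, 0], 0],
    [12, [-0.45, 0.45, 0], 0],
    [12, [-0.6, 0.6, 0], 0],
    [12, [-0.614, 0.633, 0], 0],
  ],
)

```text
time: 18.23
ee_pos: [570.8, 64.0, 87.2]
orientation: [0.617, 0.787, 0.0, 0.002]
force: [0.3, -1.0, -0.3]
grip_width: 0.232
gripper_force: 20.0
```

Request:
apply_moves(
  steps=[
    [12, [0, 0, 0.15], 0],
    [12, [0, 0, 0.3], 0],
    [12, [0, 0, 0.4], 0],
    [12, [0, 0, 0.45], 0],
    [12, [0, 0, 0.45], 0],
  ],
)

```text
time: 18.65
ee_pos: [564.6, 69.5, 18.6]
orientation: [0.614, 0.789, -0.001, -0.001]
force: [0.2, -0.4, 0.2]
grip_width: 0.231
gripper_force: 20.0
```

Run:
```python
from h import *
o=manip.get_obs();print(o["ee_pos"],o["time"],o["grip_width"]*92,o["force"])
_,_,K,V=load("side0.npz");b=o["ee_pos"][2]-6
p,d=optics.camera("side")
for c,s in brass(p):print(c.round(1),s,ray(c,K,V,b+11).round(1))
print(go((567,69.3,17)))
```

```text
[564.59175577  69.46674191  18.61280773] 18.65 21.248657698921 [ 0.2481004  -0.40110183  0.24598561]
[275.7 283.5] [250 279  56  10 184] [[583.8  10.   23.6]]
[280.6 313. ] [273 304  16  19 240] [[563.8  70.2  23.6]]
[-0.006  0.009  0.018]
```

Request:
apply_moves(
  steps=[
    [12, [0, 0, 0.006], 0],
    [12, [0, 0, 0.006], 0],
    [12, [0, 0, 0.006], 0],
  ],
)

```text
time: 18.95
ee_pos: [566.8, 69.7, 20.3]
orientation: [0.614, 0.789, 0.0, 0.001]
force: [-0.5, 0.1, -1.8]
grip_width: 0.231
gripper_force: 20.0
```

Run:
```python
from h import *
o=manip.get_obs();print(o["ee_pos"],o["time"],o["force"])
_,_,K,V=load("side0.npz");b=o["ee_pos"][2]-6
p,d=optics.camera("side")
for c,s in brass(p):print(c.round(1),s,ray(c,K,V,b+11).round(1))
print(go((567,69.3,17)))
```

```text
[566.8010714   69.66981726  20.33902445] 18.95 [-0.48183242  0.0622223  -1.77583403]
[273.1 282.8] [248 279  52   9 197] [[587.7  10.6  25.3]]
[279.2 312.1] [272 303  15  19 244] [[566.   70.1  25.3]]
[-0.002  0.001  0.022]
```

Position is good, so I'll lower in small steps to contact.

Request:
apply_moves(
  steps=[
    [12, [-0.002, 0.003, 0.01], 0],
    [12, [-0.002, 0.003, 0.016], 0],
    [12, [-0.002, 0.003, 0.016], 0],
  ],
)

```text
time: 19.25
ee_pos: [567.0, 69.2, 17.2]
orientation: [0.614, 0.789, 0.0, 0.0]
force: [0.6, -0.9, -0.6]
grip_width: 0.232
gripper_force: 20.0
```

Request:
apply_moves(
  steps=[
    [12, [0, 0, 0.006], 0],
    [12, [0, 0, 0.006], 0],
    [12, [0, 0, 0.006], 0],
  ],
)

```text
time: 19.5
ee_pos: [567.0, 69.2, 17.1]
orientation: [0.614, 0.789, -0.0, 0.001]
force: [-1.9, -0.6, 8.1]
grip_width: 0.23
gripper_force: 20.0
```

Request:
apply_moves(
  steps=[
    [45, [0, 0, 0], 0],
    [45, [0, 0, 0], 0],
    [45, [0, 0, 0], 0],
    [45, [0, 0, 0], 0],
  ],
)

```text
time: 19.83
ee_pos: [566.5, 69.3, 15.9]
orientation: [0.614, 0.789, -0.0, -0.0]
force: [0.2, 0.2, -0.7]
grip_width: 0.463
gripper_force: 0.0
```

Request:
apply_moves(
  steps=[
    [48, [0, 0, -0.15], 0],
    [48, [0, 0, -0.3], 0],
    [48, [0, 0, -0.45], 0],
    [48, [0, 0, -0.45], 0],
  ],
)

```text
time: 20.17
ee_pos: [569.4, 70.4, 87.5]
orientation: [0.614, 0.789, 0.002, 0.002]
force: [0.3, 1.1, -0.0]
grip_width: 0.517
gripper_force: 0.0
```

Request:
apply_moves(
  steps=[
    [48, [-0.15, 0, 0], 0],
    [48, [-0.3, 0, 0], 0],
    [48, [-0.43, 0, 0], 0],
    [48, [-0.43, 0, 0], 0],
    [48, [-0.43, 0, 0], 0],
  ],
)

```text
time: 20.58
ee_pos: [582.3, 5.2, 82.8]
orientation: [0.615, 0.788, -0.0, -0.0]
force: [-0.7, 0.8, -0.7]
grip_width: 0.521
gripper_force: 0.0
```

Run:
```python
from h import *
o=manip.get_obs();print(o["ee_pos"],o["time"]);print(go((583.5,6,18.5)))
for n in("top","side"):
    p,d=optics.camera(n);_,_,K,V=load(n+"0.npz")
    for c,s in brass(p):print(n,c.round(1),s,[ray(c,K,V,11+h/2).round(1)[0,:2] for h in(22,34)])
```

```text
[582.29655577   5.20674694  82.8061283 ] 20.5833
[0.003 0.009 0.429]
top [339.8 182.5] [327 168  27  31 627] [array([ 622.4, -136. ]), array([ 621.4, -135.8])]
top [298.5 192.9] [288 183  20  24 318] [array([605.7, -67.9]), array([604.8, -68. ])]
side [264.4 217.5] [233 213  57  10 263] [array([ 640.1, -158.7]), array([ 638. , -151.3])]
side [274.4 245.3] [263 229  23  35 651] [array([605.3, -83.2]), array([603.6, -76.6])]
side [276.6 280.6] [268 268  18  26 376] [array([584. ,   1.8]), array([582.5,   7.5])]
side [279.1 313.3] [272 304  15  19 235] [array([566.3,  69.6]), array([565. ,  74.6])]
```

Request:
apply_moves(
  steps=[
    [48, [0.003, 0.006, 0.15], 0],
    [48, [0.003, 0.006, 0.3], 0],
    [48, [0.003, 0.006, 0.4], 0],
    [48, [0.003, 0.006, 0.43], 0],
    [48, [0.003, 0.006, 0.43], 0],
  ],
)

```text
time: 21.1
ee_pos: [581.8, 8.6, 17.7]
orientation: [0.613, 0.79, -0.001, -0.001]
force: [-0.7, 0.7, 0.2]
grip_width: 0.522
gripper_force: 0.0
```

Request:
apply_moves(
  steps=[
    [15, [0, 0, 0], 0],
    [15, [0, 0, 0], 0],
    [15, [0, 0, 0], 0],
    [15, [0, 0, 0], 0],
    [15, [0, 0, 0], 0],
  ],
  squeeze=20,
)

```text
time: 21.52
ee_pos: [583.9, 7.4, 20.2]
orientation: [0.614, 0.789, 0.0, 0.001]
force: [-0.4, -0.0, 4.8]
grip_width: 0.3
gripper_force: 20.0
```

Request:
apply_moves(
  steps=[
    [15, [0, 0, -0.02], 0],
    [15, [0, 0, -0.03], 0],
    [15, [-0.015, 0, -0.03], 0],
    [15, [-0.033, 0, -0.03], 0],
    [15, [-0.033, 0, -0.03], 0],
  ],
)

```text
time: 21.93
ee_pos: [584.5, 1.5, 23.4]
orientation: [0.615, 0.789, -0.0, 0.0]
force: [0.0, 0.4, -1.6]
grip_width: 0.299
gripper_force: 20.0
```

Request:
apply_moves(
  steps=[
    [15, [0, 0, 0], 0],
    [15, [0, 0, 0.01], 0],
    [15, [0, 0, 0.02], 0],
    [15, [0, 0, 0.02], 0],
  ],
)

```text
time: 22.27
ee_pos: [584.3, 2.8, 20.3]
orientation: [0.614, 0.789, -0.0, -0.0]
force: [-1.1, 0.3, -1.2]
grip_width: 0.298
gripper_force: 20.0
```

Run:
```python
from h import *
o=manip.get_obs();print(o["ee_pos"],o["time"],o["force"])
p,d=optics.camera("side");_,_,K,V=load("side0.npz")
for c,s in brass(p):print(c.round(1),s,[ray(c,K,V,z+17).round(1)[0,:2] for z in(11,12.5)])
```

```text
[584.32637364   2.80873554  20.30126199] 22.2667 [-1.11203864  0.25356498 -1.23160776]
[271.6 249. ] [246 245  52   9 211] [array([606.3, -66.4]), array([605.9, -64.8])]
[276.3 275.9] [267 259  19  33 464] [array([585.1,  -3. ]), array([584.7,  -1.5])]
[279.2 313.4] [272 304  16  20 236] [array([564.8,  74.8]), array([564.5,  76.1])]
```

Request:
apply_moves(
  steps=[
    [15, [0, 0, 0.006], 0],
    [15, [0, 0, 0.01], 0],
    [15, [0, 0, 0.01], 0],
  ],
)

```text
time: 22.57
ee_pos: [584.4, 2.8, 20.1]
orientation: [0.614, 0.789, -0.0, 0.0]
force: [-3.5, -1.2, 8.2]
grip_width: 0.297
gripper_force: 20.0
```

Request:
apply_moves(
  steps=[
    [15, [0, 0, 0.006], 0],
    [15, [0, 0, 0.006], 0],
    [15, [0, 0, 0.006], 0],
  ],
)

```text
time: 22.82
ee_pos: [584.5, 2.8, 20.1]
orientation: [0.614, 0.789, -0.001, 0.0]
force: [-6.4, -2.0, 15.5]
grip_width: 0.304
gripper_force: 20.0
```

Contact made. I'll release, lift and back off toward the free desk, then check.

Request:
apply_moves(
  steps=[
    [48, [0, 0, -0.005], 0],
    [48, [0, 0, -0.005], 0],
    [48, [0, 0, -0.005], 0],
    [48, [0, 0, -0.005], 0],
  ],
)

```text
time: 23.15
ee_pos: [584.5, 2.7, 18.8]
orientation: [0.614, 0.789, 0.0, -0.0]
force: [0.8, -0.1, -0.3]
grip_width: 0.507
gripper_force: 0.0
```

Request:
apply_moves(
  steps=[
    [48, [0, 0, -0.2], 0],
    [48, [0, 0, -0.4], 0],
    [48, [0, 0, -0.6], 0],
    [48, [0, 0, -0.8], 0],
    [48, [0, 0, -0.9], 0],
  ],
)

```text
time: 23.57
ee_pos: [586.2, 3.3, 157.4]
orientation: [0.614, 0.789, 0.001, 0.002]
force: [0.7, -0.0, -0.8]
grip_width: 0.519
gripper_force: 0.0
```

Request:
apply_moves(
  steps=[
    [48, [0.1, -0.2, 0], 0],
    [48, [0.25, -0.4, 0], 0],
    [48, [0.4, -0.6, 0], 0],
    [48, [0.6, -0.8, 0], 0],
    [48, [0.8, -1, 0], 0],
  ],
)

```text
time: 23.98
ee_pos: [409.2, 81.6, 153.6]
orientation: [0.615, 0.789, -0.0, -0.0]
force: [-0.0, 0.6, 1.1]
grip_width: 0.521
gripper_force: 0.0
```

Request:
apply_moves(
  steps=[
    [48, [0.1, 0, 0], 0],
    [48, [0.2, 0, 0], 0],
    [48, [0.2, 0, 0], 0],
  ],
)

```text
time: 24.23
ee_pos: [402.6, 112.9, 154.3]
orientation: [0.612, 0.791, 0.001, 0.0]
force: [-0.7, 0.5, 0.3]
grip_width: 0.52
gripper_force: 0.0
```

Run:
```python
from h import *
o=manip.get_obs();print(o["ee_pos"],o["time"])
for n in("top","side"):
    p,d=optics.camera(n);_,_,K,V=load(n+"0.npz")
    for c,s in brass(p):print(n,c.round(1),s,[ray(c,K,V,11+h/2).round(1)[0,:2] for h in(22,34,47,60)])
    if n=="top":cv2.imwrite("pics/t4.png",cv2.resize(p[150:300,160:390],None,fx=3.4,fy=3.4,interpolation=2)[:,:,::-1])
```

```text
[402.59583373 112.93605591 154.34881913] 24.2333
top [108.7 168.6] [ 93 160  32  18 121] [array([648.9, 244.8]), array([647.7, 242.7]), array([646.4, 240.4]), array([645.1, 238.1])]
top [339.6 182.8] [327 168  27  31 641] [array([ 621.9, -135.8]), array([ 620.9, -135.5]), array([ 619.8, -135.2]), array([ 618.7, -134.9])]
top [296.6 194.6] [285 183  23  25 439] [array([602.9, -64.7]), array([602. , -64.9]), array([601., -65.]), array([600. , -65.2])]
top [255.5 205.4] [246 196  20  20 305] [array([585.6,   3. ]), array([584.8,   2.4]), array([583.9,   1.7]), array([583.1,   1.1])]
top [215.2 217.1] [208 210  16  15 190] [array([566.8,  69.1]), array([566.2,  68.1]), array([565.4,  67. ]), array([564.7,  65.9])]
side [273.5 231.2] [ 262  200   24   64 1216] [array([ 614.8, -121.5]), array([ 613. , -114.5]), array([ 611. , -106.9]), array([609. , -99.3])]
side [391.4 238. ] [359 234  74   9 197] [array([ 400.3, -131.4]), array([ 400.8, -124.3]), array([ 401.3, -116.5]), array([ 401.7, -108.8])]
side [276.5 278.1] [269 265  17  27 380] [array([585.3,  -3.8]), array([583.8,   2. ]), array([582.2,   8.3]), array([580.5,  14.5])]
side [279.2 313.3] [272 304  15  19 230] [array([566.2,  69.6]), array([564.9,  74.6]), array([563.5,  80. ]), array([562. ,  85.4])]
```

View pics/t4.png

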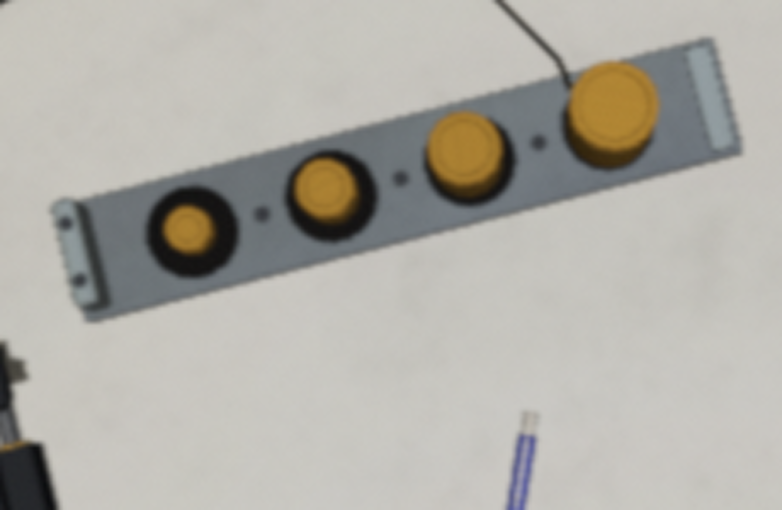

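The picture shows all four risers upright on their pads, at (188,230), (327,190), (465,150) and (612,107). Each measures within about 1.2 mm of its pad centre, in order of size from the end plate. The arm is clear, so I'm handing in.

```bash
python3 -c "
from workcell import workorder
print(workorder.job_done())"
```

```text
the job is handed in; nothing more can be done
None
```

The four risers stand upright on the rail's pads, smallest next to the end plate and growing to the largest at the other end; each measured within about 1.2 mm of its pad centre just before I handed the job in, at about 24 s on the robot's clock.

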